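# Slide a pacemaker out from under its clips

## Task

Clear the way out of the grey fixture block: move the clear acrylic cube off the block onto free bench, and pull the brass locking pin and set it down in the white porcelain dish. Then push the pacemaker gently along its channel, out through the open end from under the steel clips, until all of it is clear of them, and leave it lying flat, still wholly on the block and roughly square to it. Do not shift the dish, the amber bottle or the hex key.

Things in the scene. Friction and masses are not known exactly. Their poses are not given: they have to be found in the camera images.
- nest: Fixed grey nylon block, 200 (x) x 84 (y) x 22 mm high, any heading. Origin: centre of its underside; +x is the exit direction. Its top (22 mm up) is the floor the pacemaker slides on: channelled from x=-100 to -10 mm, bare and flat from -10 to +100, with the pin's hole (12 mm wide and deep) at x=+10, y=0.
- exit (a point): Middle of the channel's exit, on the block's top at block x=-10 mm, y=0; same axes as the block. Behind it (-x) the channel is 60 mm wide between walls reaching out to y=+-42. A steel clip leaf on each wall reaches in to y=+-20 mm, underside 33 and top 37 mm above the bench, leaving a 40 mm slot, open above, along the whole channel: shut fingers fit down it.
- rear (a point): Middle of the channel's rear end, on the block's top at block x=-100 mm, y=0. The slot is open here. Two small stops (block x=-88 to -82 mm, y=20 to 30 mm either side, tops 33 mm above the bench) keep the pacemaker from leaving backwards; the 40 mm between them is free.
- pacer_mid (a point): Centre of the loose pacemaker: flat rounded titanium can, clear header in front, 48 (x) x 56 (y) x 9 mm thick, about 50 g, flat on the channel floor under the clips. Its x axis lies along the block's x. Starts at block x=-38 to -52 mm, with free floor behind it; edges 24 mm before and behind this point. Slides freely, stops when not pushed; the pin bars its way.
- pin_head (a point): Centre of the head of the loose brass locking pin, z up along it: head 16 mm diameter and 16 mm high; below it a shaft 10 mm diameter, 26 mm long (its foot is 34 mm below this point). It stands 12 mm deep in the block's hole, loose, so this point starts 44 mm above the bench, 22 mm above the block's top.
- dish: Loose white porcelain dish, about 250 g, 90 mm across the rim, 20 mm high, wall 4 mm, inner floor 5 mm above the bench and about 68 mm across. Origin: centre of its underside.
- vial_mid (a point): Centre of a loose tall amber glass bottle, 38 mm diameter, 150 mm tall, standing and easily tipped: keep the hand and arm clear of it. Bystander.
- cube_mid (a point): Centre of a loose clear acrylic cube, 35 mm, about 50 g. It stands on the bare part of the block's top, ahead of the pin, at block x=+62 to +75 mm, y within 15 mm, turned up to 20 degrees to the block. To be set down on the bench.
- hexkey_mid (a point): A chrome hex key lying flat, 8 mm thick: long leg 88 mm along its x at y=-8 mm, short leg 30 mm along +y at x=+40 mm. This point is 4 mm above the bench. Bystander.

How it is judged:
By the outcome, as a careful person would: the job done as asked, in the order asked, and still so for the second after the job is handed in, with the robot touching nothing.
It also fails if it takes over 72 s, if anything falls off the work surface, if the arm or the gripper's body presses on something with over 40 N, if the wrist force passes 120 N, or if a joint passes its speed limit or range.

## Robot

A 7-joint arm with a two-finger parallel gripper is mounted at the origin on the work surface. World frame = base frame: x ahead of the robot, y to its left, z up, the work surface at z = 0. Lengths are in mm, angles in rad, forces in N, time in s.
With the tool pointing down it reaches from about 400 to 900 mm from the base axis. Payload 5.6 kg.
Tool frame: the origin (TCP) lies on the centre line of the jaws, within the pads' length; the fingertips stand r.finger_overhang ahead of it and the grasp point (between the pads) is the TCP (r.finger_overhang is the distance from the TCP to the fingertips, in mm); x points along the fingers, z is the direction in which the jaws open and shut, and the axes are right-handed (so a half turn about x gives the same grasp; the last joint's range is limited). The gripper opens to 92 mm and grips with 3 to 60 N. Pads are 20 mm wide; open, the fingers measure 128 mm over their backs; the gripper's body (75 mm by 189 mm) begins 69 mm behind the grasp point.
Start: joints at [-1.196, 0.468, -0.012, 1.603, 0.006, 1.071, -0.056], TCP at [263.777, 594.079, 233.592] pointing down, gripper open.
Joint ranges: [-2.53, 2.53], [-0.31, 2.02], [-1.57, 1.55], [0.28, 2.44], [-1.29, 4.43], [0.15, 1.84], [-2.92, 2.92]. Speed limits (rad/s): [2.57, 2.57, 3.14, 3.14, 3.14, 3.14, 3.14].

## Interface

Orientations are given as a unit quaternion [x, y, z, w].
In Python, from plant import r gives the robot as it stands.
- The arm moves only by the tool jog_arm, never from a script. Its argument "commands" is a list of rows, each a list of 7 numbers: the shift along the tool's x, y, z in m, then the turn, a rotation vector about the tool's x, y, z in degrees, then the opening, from 0 (shut) to 1 (fully open). A call has 1 to 12 rows; each row shifts and turns the commanded pose from where the row before left it, along the tool's axes as they then stand; what a row does not reach is not made up. A row lasts 1/10 s, in which the tool goes at most 50 mm and 8.59 degrees, less where a joint would pass 70% of its speed; a pose out of reach is approached as far as the arm can. A call with a gripper value outside its range is refused whole. The fingers move at their own pace and stop on an object; "squeeze" is the grip in N (left out, the last holds). Time passes only in rows, so rows that do not move let the fingers close. It gives the time, the measured TCP pose, the force and the opening at its end, in the units of the state.
- r.sense(): the state, without advancing time (a new reading comes with each control period).
- r.snapshot(name): name is "scene" or "top"; returns the picture (384x512x3 uint8, blue, green, red); there is no depth.
- r.calibration(name): a dict with "fx", "fy", "cx", "cy" (pixels), "eye" and "rotation" of the camera in the world. Camera axes: x right, y down, z forward; pixel columns grow to the right and rows downward; lengths in mm; the calibration is good to about 2 mm. A picture is of the moment at which its call begins. calibration takes no time and is no camera call.
- r.close_job(): hands the job in, once; it reports no verdict.
The state is a dict: "time_s": time; "q": joint angles; "joint_vel": joint speeds; "tau": joint torques, N m; "position": TCP position; "tcp_rot": TCP orientation; "wrist_force": force on the tool from outside, world axes, zero at the start; "ft_torque": the same for the moment, N m; "width": finger opening in mm.
Only numpy, scipy, OpenCV 4.12 (cv2) and the standard library are available. Lean on these libraries where they do the work, as an engineer would, in place of code of your own. Each camera call takes 0.05 s, during which the arm holds its last target. There are 200 camera calls.

## Working session

There is one attempt and no reset: what is moved stays moved. The work goes in short steps, Python scripts to look and compute and a tool call to move; the robot and the scene stay as the last step left them, time stands still between calls to the robot, and variables do not carry over. Pictures are saved under pics/ and viewed, about 8 in all and at most 12, crops included, and the job is handed in when it is done.

Besides the shell and the picture viewer there is one more tool, called after ">>>" as name([rows], argument=value, ...), one row to a line, values as JSON. jog_arm: Moves the arm, as the interface text tells. Its arguments: {"type":"object","properties":{"commands":{"type":"array"},"squeeze":{"type":"number"}},"required":["commands"]}

```bash
ls; mkdir -p pics; python3 - <<'E'
from plant import r
import cv2
for n in("scene","top"):
    cv2.imwrite(f"pics/{n}0.png",r.snapshot(n)); c=r.calibration(n); print(n,c)
print(r.sense(), r.finger_overhang)
E
```

```text
pics
scene {'fx': 428.27991517425863, 'fy': 428.27991517425863, 'cx': 265.09071803759326, 'cy': 197.28879588050074, 'eye': array([ 779.20256349, -409.74903736,  537.78892944]), 'rotation': array([ 0.89478464,  0.22760155, -0.08948037, -0.37356558])}
top {'fx': 446.5068792730675, 'fy': 446.5068792730675, 'cx': 252.40054196422463, 'cy': 199.29560946965555, 'eye': array([410.27605695,   8.36473387, 705.80112412]), 'rotation': array([ 0.73774008, -0.6630685 ,  0.08278116, -0.09605733])}
{'time_s': 0.1, 'q': array([-1.19602239,  0.46827142, -0.01161645,  1.60352344,  0.005995  ,
        1.07140342, -0.05626707]), 'joint_vel': array([ 0.00102543, -0.00165708, -0.00074423, -0.00182147, -0.00167065,
        0.00067167, -0.00149464]), 'tau': array([ 7.84591157e-04, -5.21644127e+01, -1.24822446e-02, -2.44367266e+01,
       -5.67436474e-02,  1.40340388e-02,  6.73124396e-05]), 'position': array([263.57315904, 593.62280662, 232.75041738]), 'tcp_rot': array([-0.38577184,  0.59326543,  0.38510614,  0.59237613]), 'wrist_force': array([ 0.42692903, -0.33628331, -0.01024589]), 'ft_torque': array([0.02114051, 0.03620074, 0.00241793]), 'width': 91.49521019270416} 19.0
```

```bash
python3 - <<'E'
import cv2
for n in("scene","top"):
    i=cv2.imread(f"pics/{n}0.png"); cv2.imwrite(f"pics/{n}0b.png",cv2.resize(i,(800,600),interpolation=cv2.INTER_CUBIC))
E
```

```text
(no output)
```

View pics/scene0b.png

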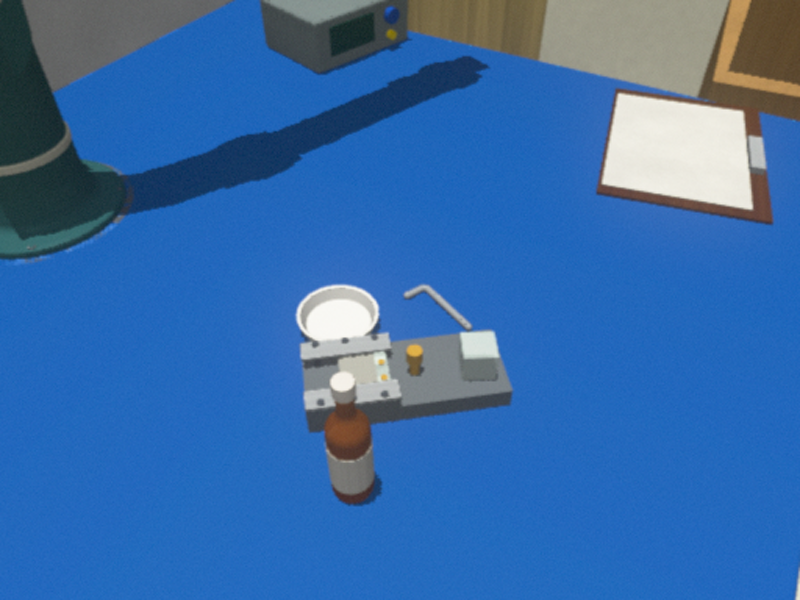

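View pics/top0b.png

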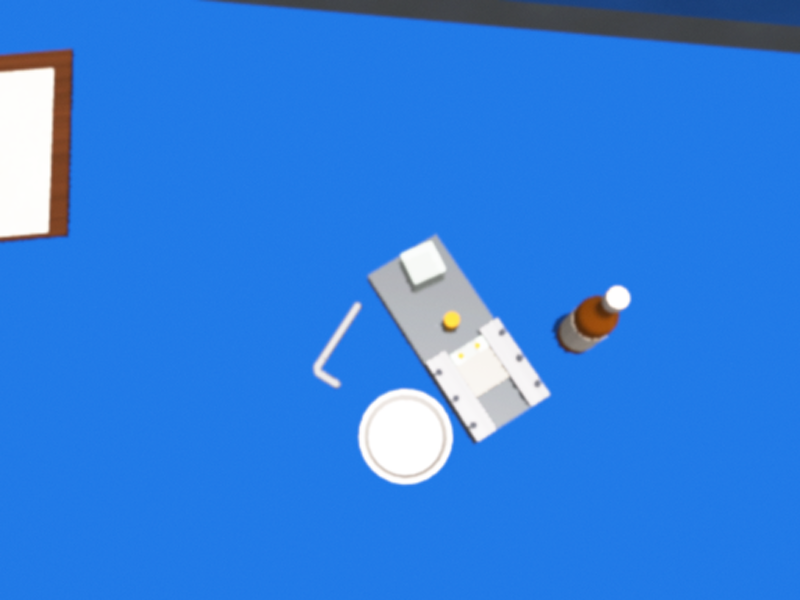

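The top view shows the block centre near (460,338), cube (423,263), pin (452,320), dish (405,436), bottle base (575,335) and hex key near (330,350), in 800x600 pixels. I'll take an enlarged crop.

```bash
cat > h.py <<'E'
import cv2, numpy as np
from scipy.spatial.transform import Rotation as R
from plant import r
def ray(n,u,v,z):
    c=r.calibration(n); d=np.array([(u-c['cx'])/c['fx'],(v-c['cy'])/c['fy'],1])
    d=R.from_quat(c['rotation']).apply(d); e=c['eye']; return e+d*(z-e[2])/d[2]
def proj(n,p):
    c=r.calibration(n); q=R.from_quat(c['rotation']).inv().apply(np.asarray(p,float)-c['eye'])
    return np.c_[q[...,0]/q[...,2]*c['fx']+c['cx'],q[...,1]/q[...,2]*c['fy']+c['cy']]
def crop(src,dst,x,y,w,s):
    i=cv2.imread(src) if isinstance(src,str) else src
    i=i[y:y+int(w*.75),x:x+w]; cv2.imwrite(dst,cv2.resize(i,None,fx=s,fy=s,interpolation=cv2.INTER_CUBIC))
E
python3 - <<'E'
from h import *
crop("pics/top0.png","pics/c1.png",190,140,200,4)
crop("pics/scene0.png","pics/c2.png",180,170,160,5)
E
```

```text
(no output)
```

View pics/c1.png

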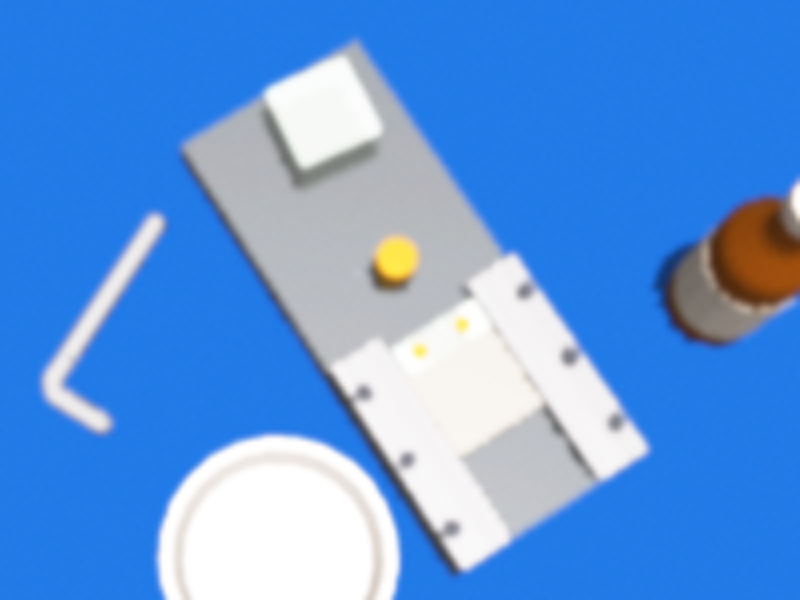

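View pics/c2.png

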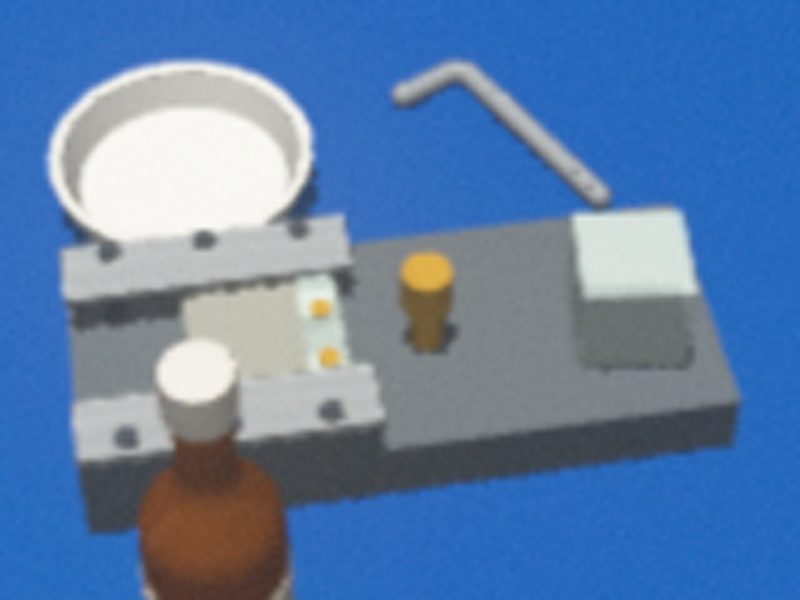

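```bash
python3 - <<'E'
from h import *
from scipy.optimize import least_squares
T=lambda U,V:((U+.5)/4-.5+190,(V+.5)/4-.5+140)
S=lambda U,V:((U+.5)/5-.5+180,(V+.5)/5-.5+170)
loc=np.array([[100,42,22],[100,-42,22],[-100,42,37],[-100,-42,37],[-10,42,37],[-10,-42,37]])
uv=np.array([T(182,147),T(357,41),T(460,573),T(648,450),T(330,367),T(516,254)])
def w(p,l): 
    c,s=np.cos(p[2]),np.sin(p[2]); return np.c_[p[0]+c*l[:,0]-s*l[:,1],p[1]+s*l[:,0]+c*l[:,1],l[:,2]]
sl=np.array([[100,-42,22],[-10,-20,37],[-10,-42,37],[-10,42,37],[-100,42,37],[-100,-42,37],[100,-42,0]]);suv=np.array([S(738,402),S(378,368),S(384,440),S(345,215),S(62,250),S(78,458),S(735,445)])
f=lambda p:(proj("top",w(p,loc))-uv).ravel()
g=lambda p:(proj("scene",w(p,sl))-suv).ravel()
a=least_squares(f,[500,0,.5]);b=least_squares(g,a.x);p=least_squares(lambda p:np.r_[f(p),g(p)],a.x)
for q in(a,b,p):print(q.x.round(3),np.degrees(q.x[2]).round(2),q.fun.round(1))
P=p.x
def tob(X):
    c,s=np.cos(P[2]),np.sin(P[2]);d=X[:2]-P[:2];return np.array([c*d[0]+s*d[1],-s*d[0]+c*d[1]])
def show(n,X):print(n,X.round(1),"block",tob(X).round(1))
show("pinT",ray("top",*T(398,258),52));show("pinS",ray("scene",*S(428,272),52))
cc=np.array([ray("top",*T(*k),57) for k in[(265,95),(347,55),(382,130),(303,170)]]);show("cube",cc.mean(0))
print([np.degrees(np.arctan2(*(cc[i]-cc[j])[1::-1])).round(1) for i,j in[(0,3),(1,2),(0,1),(3,2)]])
cs=np.array([ray("scene",*S(*k),57) for k in[(572,213),(682,208),(697,293),(580,297)]]);show("cubeS",cs.mean(0))
show("dishT",ray("top",*T(279,555),20));show("dishS",ray("scene",*S(181,153),20))
show("dish floor S",ray("scene",*S(183,178),5))
show("header front T",ray("top",*T(436,325),31));show("can rear T",ray("top",*T(504,428),31))
show("hdr front S",ray("scene",*S(345,320),31));show("can rear S",ray("scene",*S(185,325),31))
show("vial base",ray("top",*T(700,295),0))
for k in[(157,218),(50,385),(105,426)]:show("hex",ray("top",*T(*k),8))
show("vialcap S",ray("scene",*S(197,360),150));show("vialcap T",ray("top",617*.64,298*.64,150))
E
```

```text
[569.26  -31.775   0.664] 38.06 [-0.2 -0.4  0.1 -0.   0.4 -0.3  0.1  0.4  0.1  0.2 -0.5  0. ]
[571.916 -34.57    0.669] 38.32 [ 1.1  0.8 -0.7 -0.5  0.4 -3.3 -0.2  0.3 -0.3  0.2 -0.3  1.4  0.1  0.9]
[570.539 -32.912   0.666] 38.14 [ 0.6 -1.   0.8 -0.7  1.4 -1.1  1.  -0.4  0.9 -0.5  0.2 -0.7  0.6 -0.2
 -1.  -1.6  0.1 -4.5 -0.4 -0.7 -0.3 -1.  -0.5  0.1 -0.4  0. ]
pinT [577.2 -25.9  52. ] block [9.6 1.4]
pinS [579.  -27.5  52. ] block [10. -1.]
cube [630.2   7.3  57. ] block [71.7 -5.2]
[np.float64(31.7), np.float64(29.2), np.float64(123.3), np.float64(123.8)]
cubeS [631.5   5.5  57. ] block [71.7 -7.4]
dishT [465.    7.2  20. ] block [-58.2  96.8]
dishS [466.6   4.7  20. ] block [-58.5  93.8]
dish floor S [464.8   6.8   5. ] block [-58.6  96.6]
header front T [557.6 -43.9  31. ] block [-16.9  -0.6]
can rear T [520.6 -72.8  31. ] block [-63.9  -0.5]
hdr front S [557.2 -40.8  31. ] block [-15.3   2. ]
can rear S [515.  -66.3  31. ] block [-64.3   8. ]
vial base [ 588.  -151.4    0. ] block [ -59.4 -104. ]
hex [594.8  70.2   8. ] block [82.8 66.2]
hex [522.3 104.1   8. ] block [ 46.7 137.5]
hex [508.5  80.4   8. ] block [ 21.2 127.4]
vialcap S [ 585.3 -154.5  150. ] block [ -63.5 -104.8]
vialcap T [ 584.4 -154.9  150. ] block [ -64.5 -104.5]
```

```bash
cat >> h.py <<'E'
B=np.array([570.3,-32.9]);H=np.radians(38.1)
def bw(x,y): return B+[np.cos(H)*x-np.sin(H)*y,np.sin(H)*x+np.cos(H)*y]
def go(xy,z,jaw):
    "turn about tool x (deg) first, then shift (mm, tool axes after turn) to bring TCP to xy,z pointing down, jaws along world heading jaw deg"
    s=r.sense();M=R.from_quat(s['tcp_rot']).as_matrix();p=s['position']
    best=None
    for k in(0,180):
        j=np.radians(jaw+k);zx=np.array([np.cos(j),np.sin(j),0]);x=np.array([0,0,-1.]);G=np.c_[x,np.cross(zx,x),zx]
        rv=R.from_matrix(M.T@G).as_rotvec(degrees=True)
        if best is None or np.linalg.norm(rv)<np.linalg.norm(best[0]):best=(rv,G)
    rv,G=best
    print("t",round(s['time_s'],2),"pos",p.round(1),"F",s['wrist_force'].round(1),"w",round(s['width'],1),"q7",s['q'][6].round(2))
    print("turn",rv.round(2),"then shift",(G.T@(np.r_[xy,z]-p)).round(1))
E
python3 - <<'E'
from h import *
go([631,6.5],130,122)
E
```

```text
t 0.1 pos [263.6 593.6 232.8] F [ 0.4 -0.3 -0. ] w 91.5 q7 -0.06
turn [-5.594e+01 -9.000e-02 -4.000e-02] then shift [ 1.028e+02 -5.000e-01 -6.926e+02]
```

>>> jog_arm([
  [0, 0, 0, -8, 0, 0, 1],
  [0, 0, 0, -8, 0, 0, 1],
  [0, 0, 0, -8, 0, 0, 1],
  [0, 0, 0, -8, 0, 0, 1],
  [0, 0, 0, -8, 0, 0, 1],
  [0, 0, 0, -8, 0, 0, 1],
  [0, 0, 0, -8, 0, 0, 1],
  [0, 0, -0.03, 0, 0, 0, 1],
  [0, 0, -0.03, 0, 0, 0, 1],
  [0, 0, -0.03, 0, 0, 0, 1],
  [0, 0, -0.03, 0, 0, 0, 1],
  [0, 0, -0.03, 0, 0, 0, 1],
])

```text
time_s: 1.3
position: [343.8, 465.6, 233.2]
tcp_rot: [-0.619, 0.343, 0.619, 0.342]
wrist_force: [1.0, -0.2, 0.2]
width: 92.1
```

>>> jog_arm([
  [0, 0, -0.04, 0, 0, 0, 1],
  [0, 0, -0.04, 0, 0, 0, 1],
  [0, 0, -0.04, 0, 0, 0, 1],
  [0, 0, -0.04, 0, 0, 0, 1],
  [0, 0, -0.04, 0, 0, 0, 1],
  [0, 0, -0.04, 0, 0, 0, 1],
  [0, 0, -0.04, 0, 0, 0, 1],
  [0, 0, -0.04, 0, 0, 0, 1],
  [0, 0, -0.04, 0, 0, 0, 1],
  [0, 0, -0.04, 0, 0, 0, 1],
  [0, 0, -0.04, 0, 0, 0, 1],
  [0, 0, -0.04, 0, 0, 0, 1],
])

```text
time_s: 2.5
position: [598.6, 58.6, 233.3]
tcp_rot: [-0.618, 0.343, 0.619, 0.342]
wrist_force: [0.1, 0.1, -0.1]
width: 92.0
```

```bash
python3 -c "
from h import *
go([631,6.5],130,122)"
```

```text
t 2.5 pos [598.6  58.6 233.3] F [ 0.1  0.1 -0.1] w 92.0 q7 1.98
turn [ 0.06  0.02 -0.03] then shift [ 1.033e+02  1.000e-01 -6.140e+01]
```

>>> jog_arm([
  [0, 0, -0.031, 0, 0, 0, 1],
  [0, 0, -0.03, 0, 0, 0, 1],
  [0.03, 0, 0, 0, 0, 0, 1],
  [0.03, 0, 0, 0, 0, 0, 1],
  [0.03, 0, 0, 0, 0, 0, 1],
  [0.03, 0, 0, 0, 0, 0, 1],
  [0.025, 0, 0, 0, 0, 0, 1],
  [0.02, 0, 0, 0, 0, 0, 1],
  [0.01, 0, 0, 0, 0, 0, 1],
  [0.01, 0, 0, 0, 0, 0, 1],
  [0, 0, 0, 0, 0, 0, 1],
])

```text
time_s: 3.6
position: [629.9, 8.4, 47.6]
tcp_rot: [-0.618, 0.343, 0.619, 0.342]
wrist_force: [-0.9, 0.7, -0.3]
width: 91.8
```

>>> jog_arm([
  [0, 0, 0, 0, 0, 0, 0],
  [0, 0, 0, 0, 0, 0, 0],
  [0, 0, 0, 0, 0, 0, 0],
  [0, 0, 0, 0, 0, 0, 0],
  [0, 0, 0, 0, 0, 0, 0],
  [0, 0, 0, 0, 0, 0, 0],
  [0, 0, 0, 0, 0, 0, 0],
  [0, 0, 0, 0, 0, 0, 0],
], squeeze=15)

```text
time_s: 4.4
position: [630.6, 8.4, 48.6]
tcp_rot: [0.619, -0.343, -0.619, -0.343]
wrist_force: [-0.5, 0.3, -0.3]
width: 34.6
```

>>> jog_arm([
  [-0.01, 0, 0, 0, 0, 0, 0],
  [-0.02, 0, 0, 0, 0, 0, 0],
  [-0.025, 0, 0, 0, 0, 0, 0],
  [0, -0.01, 0, 0, 0, 0, 0],
  [0, -0.025, 0, 0, 0, 0, 0],
  [0, -0.03, 0, 0, 0, 0, 0],
  [0, -0.03, 0, 0, 0, 0, 0],
  [0, -0.015, 0, 0, 0, 0, 0],
  [0.02, 0, 0, 0, 0, 0, 0],
  [0.02, 0, 0, 0, 0, 0, 0],
  [0.01, 0, 0, 0, 0, 0, 0],
  [0, 0, 0, 0, 0, 0, 0],
])

```text
time_s: 5.6
position: [722.4, 66.9, 51.1]
tcp_rot: [-0.618, 0.343, 0.62, 0.342]
wrist_force: [0.7, -0.2, -0.6]
width: 35.2
```

>>> jog_arm([
  [0.01, 0, 0, 0, 0, 0, 0],
  [0.008, 0, 0, 0, 0, 0, 0],
  [0.004, 0, 0, 0, 0, 0, 0],
  [0.002, 0, 0, 0, 0, 0, 0],
  [0, 0, 0, 0, 0, 0, 0],
])

```text
time_s: 6.1
position: [723.7, 66.8, 29.5]
tcp_rot: [-0.619, 0.343, 0.619, 0.343]
wrist_force: [-0.5, -0.4, -1.0]
width: 35.2
```

>>> jog_arm([
  [0.001, 0, 0, 0, 0, 0, 0],
  [0.001, 0, 0, 0, 0, 0, 0],
  [0, 0, 0, 0, 0, 0, 0],
])

```text
time_s: 6.4
position: [723.8, 66.8, 27.7]
tcp_rot: [0.619, -0.342, -0.619, -0.343]
wrist_force: [0.8, -0.1, 0.1]
width: 35.2
```

>>> jog_arm([
  [0.001, 0, 0, 0, 0, 0, 0],
  [0, 0, 0, 0, 0, 0, 0],
  [0, 0, 0, 0, 0, 0, 0.6],
  [0, 0, 0, 0, 0, 0, 0.8],
  [0, 0, 0, 0, 0, 0, 0.8],
  [-0.02, 0, 0, 0, 0, 0, 0.8],
  [-0.03, 0, 0, 0, 0, 0, 0.8],
  [-0.03, 0, 0, 0, 0, 0, 0.8],
  [-0.02, 0, 0, 0, 0, 0, 0.8],
  [0, 0, 0, 0, 0, 0, 0.7],
])

```text
time_s: 7.4
position: [726.5, 67.1, 132.3]
tcp_rot: [0.621, -0.341, -0.616, -0.344]
wrist_force: [0.8, -0.1, 0.7]
width: 67.7
```

```bash
python3 -c "
from h import *
go([578,-26.7],110,38.1+90+30)
i=r.snapshot('top');crop(i,'pics/c3.png',180,100,200,4)"
```

```text
t 7.4 pos [726.5  67.1 132.3] F [ 0.8 -0.1  0.7] w 67.7 q7 2.01
turn [-36.05  -0.33   0.36] then shift [ 22.3 142.4 102.8]
```

View pics/c3.png

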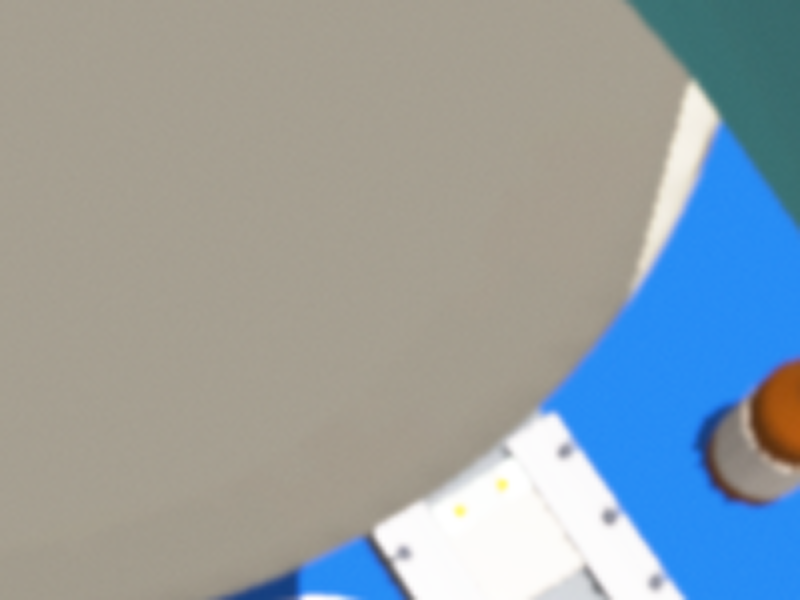

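>>> jog_arm([
  [0, 0, 0, -6.5, 0, 0, 0.5],
  [0, 0, 0, -6.5, 0, 0, 0.5],
  [0, 0, 0, -6.5, 0, 0, 0.5],
  [0, 0, 0, -6.5, 0, 0, 0.5],
  [0, 0, 0, 0, 0, 0, 0.5],
])

```text
time_s: 7.95
position: [722.9, 66.6, 125.3]
tcp_rot: [-0.679, 0.195, 0.681, 0.194]
wrist_force: [-0.3, -0.8, 0.3]
width: 46.1
```

```bash
python3 -c "
from h import *
go([578,-26.7],110,148)"
```

```text
t 7.95 pos [722.9  66.6 125.3] F [-0.3 -0.8  0.3] w 46.1 q7 2.41
turn [ 0.06  0.12 -0.06] then shift [ 15.3 155.9  73.5]
```

>>> jog_arm([
  [0, 0.02, 0.01, 0, 0, 0, 0.5],
  [0, 0.03, 0.015, 0, 0, 0, 0.5],
  [0, 0.03, 0.015, 0, 0, 0, 0.5],
  [0, 0.03, 0.015, 0, 0, 0, 0.5],
  [0, 0.03, 0.012, 0, 0, 0, 0.5],
  [0, 0.016, 0.0065, 0, 0, 0, 0.5],
  [0, 0, 0, 0, 0, 0, 0.5],
  [0, 0, 0, 0, 0, 0, 0.5],
])

```text
time_s: 8.75
position: [579.4, -26.2, 126.6]
tcp_rot: [0.68, -0.195, -0.68, -0.195]
wrist_force: [0.0, 0.9, -0.2]
width: 45.8
```

```bash
python3 -c "
from h import *
go([578,-26.7],48,148)
i=r.snapshot('scene');crop(i,'pics/c4.png',180,130,200,4)"
```

```text
t 8.75 pos [579.4 -26.2 126.6] F [ 0.   0.9 -0.2] w 45.8 q7 2.53
turn [-0.03 -0.01  0.04] then shift [78.6  1.1  0.9]
```

View pics/c4.png

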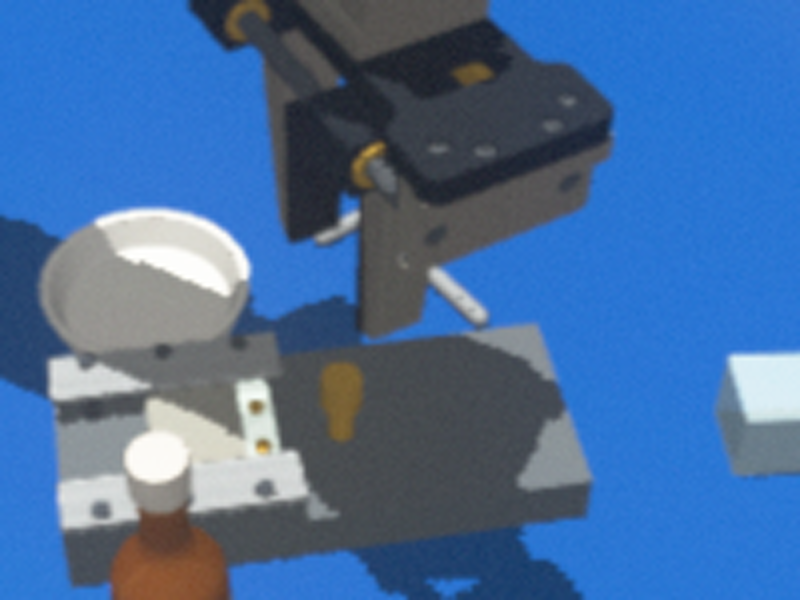

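The cube stands on the bench at crop (760,410). The pin head is at (342,378), with the fingers above it straddling it. Next is the descent.

>>> jog_arm([
  [0.02, 0.001, 0.001, 0, 0, 0, 0.5],
  [0.02, 0, 0, 0, 0, 0, 0.5],
  [0.02, 0, 0, 0, 0, 0, 0.5],
  [0.01, 0, 0, 0, 0, 0, 0.5],
  [0.008, 0, 0, 0, 0, 0, 0.5],
  [0, 0, 0, 0, 0, 0, 0.5],
  [0, 0, 0, 0, 0, 0, 0],
  [0, 0, 0, 0, 0, 0, 0],
  [0, 0, 0, 0, 0, 0, 0],
  [0, 0, 0, 0, 0, 0, 0],
  [0, 0, 0, 0, 0, 0, 0],
  [0, 0, 0, 0, 0, 0, 0],
], squeeze=12)

```text
time_s: 10.0
position: [577.7, -27.1, 49.0]
tcp_rot: [0.68, -0.195, -0.68, -0.195]
wrist_force: [0.1, -0.5, 2.8]
width: 15.0
```

>>> jog_arm([
  [-0.005, 0, 0, 0, 0, 0, 0],
  [-0.01, 0, 0, 0, 0, 0, 0],
  [-0.01, 0, 0, 0, 0, 0, 0],
  [-0.02, 0, 0, 0, 0, 0, 0],
  [-0.02, 0, 0, 0, 0, 0, 0],
  [0, 0, 0, 0, 0, 0, 0],
  [0, 0, 0, 0, 0, 0, 0],
])

```text
time_s: 10.7
position: [577.7, -27.0, 114.2]
tcp_rot: [0.68, -0.194, -0.679, -0.195]
wrist_force: [0.6, -0.2, -1.5]
width: 15.5
```

```bash
python3 -c "
from h import *
go([465.8,6],90,148)
i=r.snapshot('scene');crop(i,'pics/c5.png',180,130,200,4)"
```

```text
t 10.7 pos [577.7 -27.  114.2] F [ 0.6 -0.2 -1.5] w 15.5 q7 2.53
turn [ 0.06 -0.06  0.04] then shift [ 24.2  31.4 112.4]
```

View pics/c5.png

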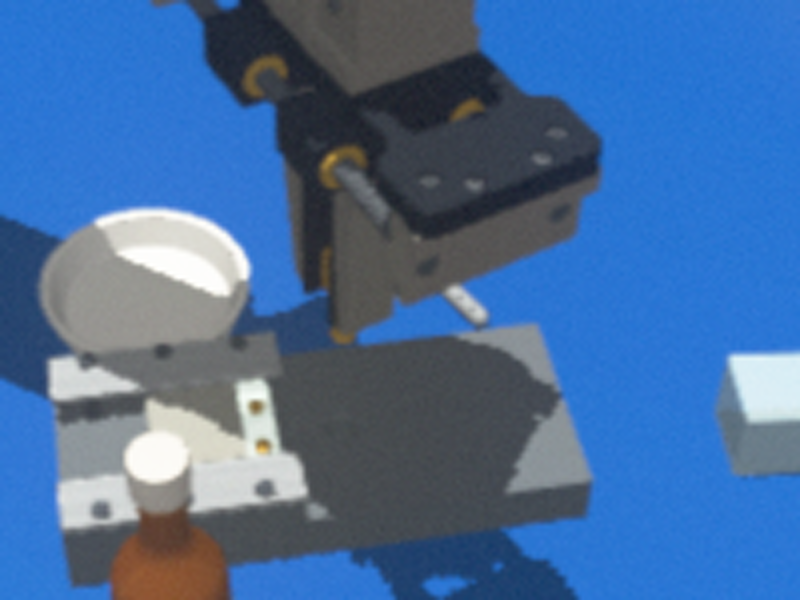

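The pin is out of its hole and held; its foot shows at crop (340,335). Next I move it over the dish.

>>> jog_arm([
  [0, 0.003, 0.01, 0, 0, 0, 0],
  [0, 0.006, 0.022, 0, 0, 0, 0],
  [0, 0.007, 0.025, 0, 0, 0, 0],
  [0, 0.007, 0.025, 0, 0, 0, 0],
  [0, 0.006, 0.02, 0, 0, 0, 0],
  [0, 0.002, 0.01, 0, 0, 0, 0],
  [0.02, 0, 0, 0, 0, 0, 0],
  [0.02, 0, 0, 0, 0, 0, 0],
  [0.015, 0, 0, 0, 0, 0, 0],
  [0, 0, 0, 0, 0, 0, 0],
  [0, 0, 0, 0, 0, 0, 0],
])

```text
time_s: 11.85
position: [465.9, 6.0, 58.4]
tcp_rot: [-0.68, 0.195, 0.68, 0.194]
wrist_force: [-0.4, 0.5, -0.1]
width: 15.3
```

```bash
python3 -c "
from h import *
go([465.8,6],45,148)"
```

```text
t 11.85 pos [465.9   6.   58.4] F [-0.4  0.5 -0.1] w 15.3 q7 2.43
turn [ 0.06  0.04 -0.03] then shift [13.4  0.1  0.1]
```

>>> jog_arm([
  [0.006, 0, 0, 0, 0, 0, 0],
  [0.004, 0, 0, 0, 0, 0, 0],
  [0.002, 0, 0, 0, 0, 0, 0],
  [0.001, 0, 0, 0, 0, 0, 0],
  [0, 0, 0, 0, 0, 0, 0],
  [0, 0, 0, 0, 0, 0, 0],
])

```text
time_s: 12.45
position: [466.1, 6.0, 45.7]
tcp_rot: [0.68, -0.195, -0.68, -0.195]
wrist_force: [-0.7, 0.1, -0.8]
width: 15.6
```

>>> jog_arm([
  [0.001, 0, 0, 0, 0, 0, 0],
  [0, 0, 0, 0, 0, 0, 0],
  [0, 0, 0, 0, 0, 0, 0],
])

```text
time_s: 12.75
position: [466.1, 6.0, 44.6]
tcp_rot: [0.68, -0.195, -0.68, -0.195]
wrist_force: [0.6, 0.5, -0.8]
width: 15.6
```

>>> jog_arm([
  [0.0005, 0, 0, 0, 0, 0, 0],
  [0, 0, 0, 0, 0, 0, 0],
  [0, 0, 0, 0, 0, 0, 0],
])

```text
time_s: 13.05
position: [466.1, 6.0, 44.1]
tcp_rot: [0.68, -0.195, -0.68, -0.195]
wrist_force: [-0.3, 0.3, -0.3]
width: 15.3
```

>>> jog_arm([
  [0.0005, 0, 0, 0, 0, 0, 0],
  [0.0005, 0, 0, 0, 0, 0, 0],
  [0, 0, 0, 0, 0, 0, 0],
  [0, 0, 0, 0, 0, 0, 0],
])

```text
time_s: 13.45
position: [466.4, 6.1, 43.8]
tcp_rot: [0.68, -0.194, -0.68, -0.195]
wrist_force: [-1.3, 0.5, 8.2]
width: 15.6
```

Contact (8 N). I'll ease up slightly and open partway so the fingers stay inside the rim.

>>> jog_arm([
  [-0.0006, 0, 0, 0, 0, 0, 0],
  [0, 0, 0, 0, 0, 0, 0.22],
  [0, 0, 0, 0, 0, 0, 0.26],
  [0, 0, 0, 0, 0, 0, 0.3],
  [0, 0, 0, 0, 0, 0, 0.3],
  [-0.01, 0, 0, 0, 0, 0, 0.3],
  [-0.02, 0, 0, 0, 0, 0, 0.3],
  [-0.03, 0, 0, 0, 0, 0, 0.3],
  [-0.03, 0, 0, 0, 0, 0, 0.3],
  [-0.03, 0, 0, 0, 0, 0, 0],
  [0, 0, 0, 0, 0, 0, 0],
])

```text
time_s: 14.55
position: [468.7, 6.1, 168.0]
tcp_rot: [0.683, -0.194, -0.677, -0.196]
wrist_force: [0.3, 0.4, -0.5]
width: 13.3
```

```bash
python3 -c "
from h import *
print(bw(-87,0))
go(bw(-87,0),110,38.1)
i=r.snapshot('scene');crop(i,'pics/c6.png',180,130,200,4)"
```

```text
[501.83665309 -86.58212114]
t 14.55 pos [468.7   6.1 168. ] F [ 0.3  0.4 -0.5] w 13.3 q7 2.46
turn [-7.005e+01 -5.100e-01 -1.000e-02] then shift [58.  93.4 31.1]
```

View pics/c6.png

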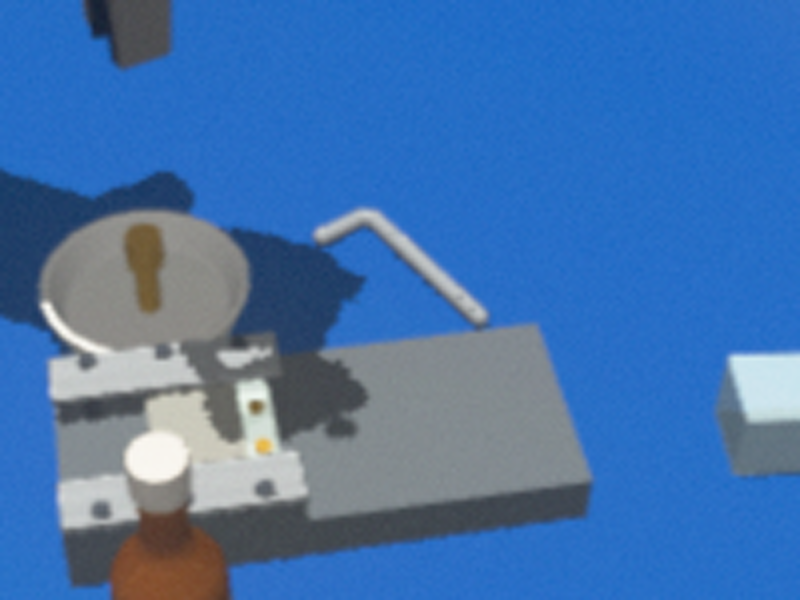

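The pin stands in the dish at crop (148,265) and the block's way is clear. Next I turn the jaws along the block at height.

>>> jog_arm([
  [0, 0, 0, 8.5, 0, 0, 0],
  [0, 0, 0, 8.5, 0, 0, 0],
  [0, 0, 0, 8.5, 0, 0, 0],
  [0, 0, 0, 8.5, 0, 0, 0],
  [0, 0, 0, 8.5, 0, 0, 0],
  [0, 0, 0, 8.5, 0, 0, 0],
  [0, 0, 0, 8.5, 0, 0, 0],
  [0, 0, 0, 8.5, 0, 0, 0],
  [0, 0, 0, 8.5, 0, 0, 0],
  [0, 0, 0, 8.5, 0, 0, 0],
  [0, 0, 0, 8.5, 0, 0, 0],
  [0, 0, 0, 8.5, 0, 0, 0],
])

```text
time_s: 15.8
position: [465.1, 5.9, 162.7]
tcp_rot: [-0.274, 0.652, 0.275, 0.651]
wrist_force: [-0.4, -0.2, 0.5]
width: 0.6
```

>>> jog_arm([
  [0, 0, 0, 8, 0, 0, 0],
  [0, 0, 0, 0, 0, 0, 0],
  [0, 0, 0, 0, 0, 0, 0],
])

```text
time_s: 16.1
position: [465.5, 6.0, 163.1]
tcp_rot: [-0.232, 0.669, 0.232, 0.668]
wrist_force: [0.1, -0.3, 0.2]
width: 0.6
```

```bash
python3 -c "
from h import *
go(bw(-87,0),120,38.1)"
```

```text
t 16.1 pos [465.5   6.  163.1] F [ 0.1 -0.3  0.2] w 0.6 q7 0.66
turn [ 0.17 -0.08 -0.03] then shift [ 43.1 -95.3 -28.5]
```

>>> jog_arm([
  [0, -0.02, -0.007, 0, 0, 0, 0],
  [0, -0.03, -0.01, 0, 0, 0, 0],
  [0, -0.03, -0.01, 0, 0, 0, 0],
  [0, -0.0153, -0.0045, 0, 0, 0, 0],
  [0.02, 0, 0, 0, 0, 0, 0],
  [0.03, 0, 0, 0, 0, 0, 0],
  [0.03, 0, 0, 0, 0, 0, 0],
  [0.01, 0, 0, 0, 0, 0, 0],
  [0, 0, 0, 0, 0, 0, 0],
  [0, 0, 0, 0, 0, 0, 0],
])

```text
time_s: 17.1
position: [500.5, -88.7, 74.4]
tcp_rot: [-0.231, 0.668, 0.231, 0.669]
wrist_force: [0.1, 0.4, 0.0]
width: 0.5
```

```bash
python3 -c "
from h import *
go(bw(-90,0),44,38.1)
i=r.snapshot('top');crop(i,'pics/c7.png',190,140,200,4)
i=r.snapshot('scene');crop(i,'pics/c7s.png',170,130,200,4)"
```

```text
t 17.1 pos [500.5 -88.7  74.4] F [0.1 0.4 0. ] w 0.5 q7 0.94
turn [0.   0.04 0.04] then shift [30.4  0.8 -0.7]
```

View pics/c7s.png

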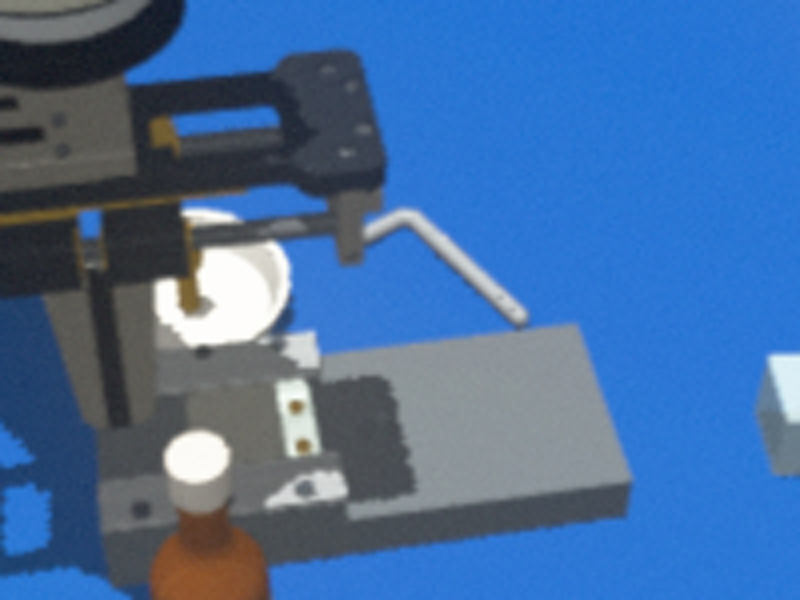

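Shut fingers hang above the rear of the slot at crop (120,420), clear of the bottle, with the pacemaker at (250,425). Now I descend and begin pushing.

>>> jog_arm([
  [0.01, 0.0008, -0.0007, 0, 0, 0, 0],
  [0.01, 0, 0, 0, 0, 0, 0],
  [0.006, 0, 0, 0, 0, 0, 0],
  [0.004, 0, 0, 0, 0, 0, 0],
  [0, 0, 0, 0, 0, 0, 0],
  [0, 0, 0.002, 0, 0, 0, 0],
  [0, 0, 0.002, 0, 0, 0, 0],
  [0, 0, 0.002, 0, 0, 0, 0],
  [0, 0, 0.002, 0, 0, 0, 0],
  [0, 0, 0.002, 0, 0, 0, 0],
  [0, 0, 0.002, 0, 0, 0, 0],
])

```text
time_s: 18.3
position: [508.6, -80.7, 43.8]
tcp_rot: [-0.231, 0.668, 0.231, 0.669]
wrist_force: [0.3, -0.5, -0.0]
width: 0.3
```

>>> jog_arm([
  [0, 0, 0.0025, 0, 0, 0, 0],
  [0, 0, 0.0025, 0, 0, 0, 0],
  [0, 0, 0.0025, 0, 0, 0, 0],
  [0, 0, 0.0025, 0, 0, 0, 0],
  [0, 0, 0.0025, 0, 0, 0, 0],
  [0, 0, 0.0025, 0, 0, 0, 0],
  [0, 0, 0.0025, 0, 0, 0, 0],
  [0, 0, 0.0025, 0, 0, 0, 0],
  [0, 0, 0.0025, 0, 0, 0, 0],
  [0, 0, 0.0025, 0, 0, 0, 0],
])

```text
time_s: 19.3
position: [528.3, -65.4, 43.7]
tcp_rot: [-0.231, 0.668, 0.231, 0.668]
wrist_force: [0.0, -0.1, 0.6]
width: 0.6
```

```bash
python3 -c "
from h import *
go(bw(-12,0),44,38.1)
i=r.snapshot('top');crop(i,'pics/c8.png',190,140,200,4)
i=r.snapshot('scene');crop(i,'pics/c8s.png',170,130,200,4)"
```

```text
t 19.3 pos [528.3 -65.4  43.7] F [ 0.  -0.1  0.6] w 0.6 q7 0.9
turn [-0.04  0.    0.  ] then shift [-0.3 -0.4 41.1]
```

View pics/c8s.png

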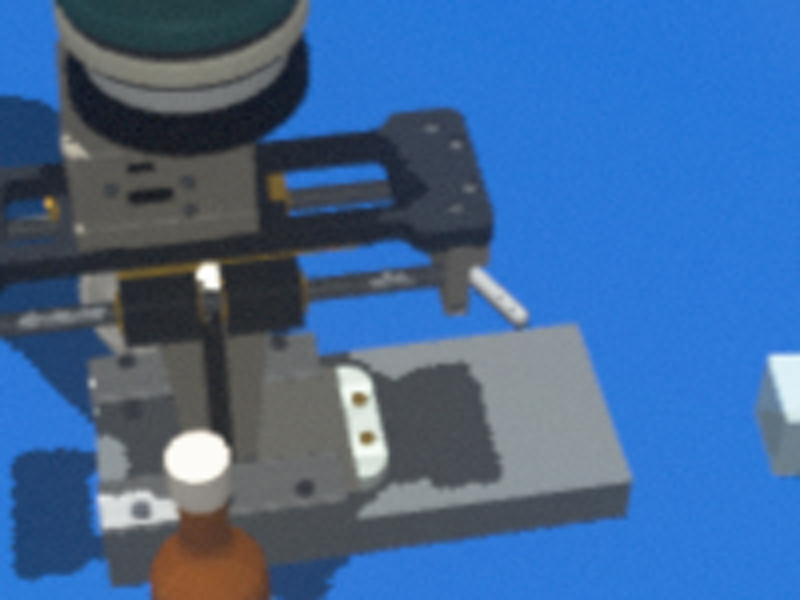

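The pacemaker is sliding straight: its header front at crop (380,420) is past the clips and the force is near zero. I'll carry on.

>>> jog_arm([
  [0, 0, 0.0025, 0, 0, 0, 0],
  [0, 0, 0.0025, 0, 0, 0, 0],
  [0, 0, 0.0025, 0, 0, 0, 0],
  [0, 0, 0.0025, 0, 0, 0, 0],
  [0, 0, 0.0025, 0, 0, 0, 0],
  [0, 0, 0.0025, 0, 0, 0, 0],
  [0, 0, 0.0025, 0, 0, 0, 0],
  [0, 0, 0.0025, 0, 0, 0, 0],
  [0, 0, 0.0025, 0, 0, 0, 0],
  [0, 0, 0.0025, 0, 0, 0, 0],
  [0, 0, 0.0025, 0, 0, 0, 0],
  [0, 0, 0.0025, 0, 0, 0, 0],
])

```text
time_s: 20.6
position: [551.9, -46.8, 43.7]
tcp_rot: [-0.231, 0.668, 0.231, 0.668]
wrist_force: [-0.2, -1.1, -0.4]
width: 0.6
```

>>> jog_arm([
  [0, 0, 0.0025, 0, 0, 0, 0],
  [0, 0, 0.0025, 0, 0, 0, 0],
  [0, 0, 0.0025, 0, 0, 0, 0],
  [0, 0, 0.002, 0, 0, 0, 0],
  [0, 0, 0.0015, 0, 0, 0, 0],
  [0, 0, 0.001, 0, 0, 0, 0],
  [0, 0, 0, 0, 0, 0, 0],
])

```text
time_s: 21.3
position: [561.3, -39.5, 43.7]
tcp_rot: [-0.231, 0.668, 0.231, 0.669]
wrist_force: [0.2, -0.2, -0.5]
width: 0.2
```

>>> jog_arm([
  [0, 0, -0.003, 0, 0, 0, 0],
  [0, 0, -0.005, 0, 0, 0, 0],
  [0, 0, -0.005, 0, 0, 0, 0],
  [0, 0, 0, 0, 0, 0, 0],
  [-0.02, 0, 0, 0, 0, 0, 0],
  [-0.03, 0, 0, 0, 0, 0, 0],
  [-0.04, 0, 0, 0, 0, 0, 0],
  [-0.04, 0, 0, 0, 0, 0, 0],
  [-0.03, 0, 0, 0, 0, 0, 0],
  [0, 0, 0, 0, 0, 0, 0],
])

```text
time_s: 22.3
position: [553.6, -47.9, 208.3]
tcp_rot: [-0.231, 0.665, 0.23, 0.671]
wrist_force: [0.0, 0.5, -0.1]
width: 0.4
```

```bash
python3 -c "
from h import *
go(bw(-12,0),44,38.1)
i=r.snapshot('scene');crop(i,'pics/c9s.png',170,130,200,4)"
```

```text
t 22.3 pos [553.6 -47.9 208.3] F [ 0.   0.5 -0.1] w 0.4 q7 0.8
turn [-0.06  0.41  0.29] then shift [164.3   1.5  10.4]
```

View pics/c9s.png

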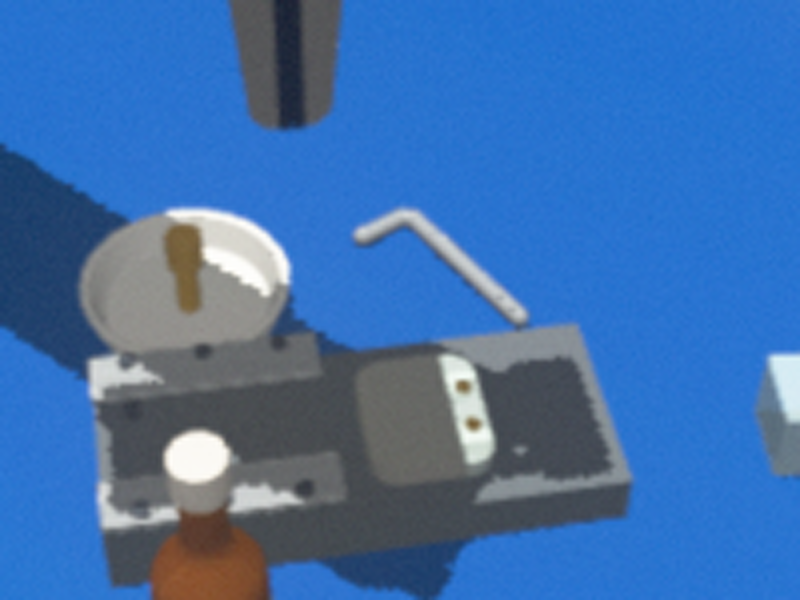

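The pacemaker lies square on the bare top: rear edge at crop (360,420), beyond the clip ends at (320–345). The dish, bottle and hex key are at their first positions and the pin is in the dish. I'll do one numeric check and hand in.

```bash
python3 -c "
from h import *
def b(U,V,z):
    X=ray('scene',(U+.5)/4-.5+170,(V+.5)/4-.5+130,z)[:2]-B;c,s=np.cos(H),np.sin(H);return (c*X[0]+s*X[1]).round(1),(-s*X[0]+c*X[1]).round(1)
print('rear L/R',b(355,385,31),b(365,465,31),'front',b(478,380,31),b(496,440,31),'clip end',b(318,335,37),b(345,455,37))
r.close_job()"
```

```text
rear L/R (np.float64(2.3), np.float64(15.1)) (np.float64(-0.4), np.float64(-25.1)) front (np.float64(50.6), np.float64(9.8)) (np.float64(51.0), np.float64(-21.2)) clip end (np.float64(-8.9), np.float64(38.4)) (np.float64(-7.8), np.float64(-23.9))
the job is handed in; nothing more can be done
```

The job is done and handed in at about 22 s of the 72 s allowed; the hand-in gives no verdict.

- **Cube:** moved off the block and standing on free bench beyond it, at about (724, 67) mm.
- **Pin:** pulled and set down in the dish. In the last picture it is standing in the dish, not lying down. It touched down at about 8 N on the wrist.
- **Pacemaker:** pushed along the channel with shut fingers; the wrist force readings between moves were about 1 N. In the last picture it lies flat and roughly square on the block. Its rear edge measures at block x of about 0 to +2 mm and its front at about +51 mm. The clips end at −10 mm, so all of it is clear by roughly 8 to 10 mm.
- **Dish, hex key and bottle:** at the same pixels in the last picture as before the push, and the dish rim also matches the first picture.

No check failed. The two cameras disagreed by about 2 to 3 mm on positions, and I averaged them. The robot was clear of everything at hand-in.

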